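# Put the garlic away in the latch-lid keeper

### The arm

A 6-joint arm with a two-finger parallel gripper is mounted at the origin on a cart in front of the work surface, level with it; the furniture and walls round the work are solid. World frame = base frame: x ahead of the robot, y to its left, z up, the work surface at z = 0. Lengths are in m, angles in rad, forces in N, time in s.
With the tool pointing down it reaches from about 0.3 to 0.775 m from the base axis. Payload 14.6 kg.
Tool frame: the origin (TCP) lies at the very end of the fingers, on their centre line; the grasp point (between the pads) lies 19 mm behind it; z points along the fingers, y is the line along which they close (so a half turn about z gives the same grasp; the last joint's range is limited). The gripper opens to 94 mm and grips with 3 to 60 N. Pads are 16 mm wide; open, the fingers measure 119 mm over their backs; the gripper's body (75 mm by 177 mm) begins 78 mm behind the grasp point.
Start: joints at [-1.179, 0.3, 1.521, -0, 1.321, -0.067], TCP at [0.244, -0.493, 0.205] pointing down, gripper open.
Joint ranges: [-3.03, 3.03], [-0.79, 2.21], [0.23, 2.52], [-1.04, 4.18], [0, 3.07], [-2.55, 2.55]. Speed limits (rad/s): [2.22, 2.22, 2.57, 3.14, 3.14, 3.14].

### API

Orientations are given as [roll, pitch, yaw] about the fixed x, y, z axes, in that order (R = Rz(yaw) Ry(pitch) Rx(roll)).
In Python, from station import ctrl, cams gives the robot as it stands. The module is installed in compiled form; this text tells all that it offers.
- The arm moves only by the tool arm_command, never from a script. Its argument "plan" is a list that holds one entry, the list of rows, each a list of 7 numbers: the shift along the tool's x, y, z in parts of the range, where 1.0 means 50 cm, then the turn, a rotation vector about the tool's x, y, z in normalised numbers (1 is pi rad), then the closure, from -1 (fully open) to 1 (shut). A call has 1 to 12 rows; each row is the pose to reach, as a shift and turn from the pose commanded when the call began, along the tool's axes at that moment; what a row does not reach only later rows make up. A row lasts 1/10 s, in which the tool goes at most 50 mm and 8.59 degrees, less where a joint would pass 70% of its speed; a pose out of reach is approached as far as the arm can. A call with a gripper value outside its range is refused whole. The fingers move at their own pace and stop on an object; "squeeze" is the grip in N (left out, the last holds). Time passes only in rows, so rows that repeat a pose let the fingers close. It gives the time, the measured TCP pose, the force, the opening and the grip force at its end, in the units of the state.
- ctrl.get_obs(): the state, without advancing time (a new reading comes with each control period).
- cams.camera(name): name is "side" or "top" or "wrist"; returns (picture, depth): 400x640x3 uint8, blue, green, red; 400x640 float32, m along the optical axis (not along the pixel's ray), 0 where there is no reading.
- cams.camera_info(name): a dict with "fx", "fy", "cx", "cy" (pixels), "dist_coeffs" ([k1, k2, p1, p2, k3] as OpenCV has them; the pictures are not rectified), "world_to_cam" (4x4, takes a point from world to camera coordinates). Camera axes: x right, y down, z forward; pixel columns grow to the right and rows downward; lengths in m; the calibration is good to about 2 mm. A picture is of the moment at which its call begins: read the wrist's pose just before it. camera_info takes no time and is no camera call; for the wrist camera it gives the pose at the moment of the call.
- ctrl.hand_in(): hands the job in; it is judged then, once.
The state is a dict: "time_s": time; "qpos": joint angles; "joint_vel": joint speeds; "tau": joint torques, N m; "ee_pos": TCP position; "eef_rot": TCP orientation; "force": force on the tool from outside, world axes, zero at the start; "moment": the same for the moment, N m; "grip_width": finger opening in m; "grip_force": force on a finger pad.
Only numpy, scipy, OpenCV 4.12 (cv2) and the standard library are available. Lean on these libraries where they do the work, as an engineer would, in place of code of your own. Each camera call takes 0.05 s, during which the arm holds its last target. There are 200 camera calls.

### The job

Press the red thumb latch on the front of the green garlic keeper so that its sprung lid pops fully open, lower the garlic bulb into the keeper (do not drop it in from above the rim), and push the lid down until it snaps shut and stays shut. Leave the lemon, the glass tumbler and the salt shaker where they stand.

Things in the scene. Friction and masses are not known exactly. Their poses are not given: they have to be found in the camera images.
- keeper: Garlic keeper: open rectangular box, sage green, fixed to the worktop, 116 deep (x) x 146 wide (y) x 60 high to its rim, walls and floor 4 thick. Origin: centre of the underside. Its own -x face is the front with the red latch; +x is the hinge side. Shut, the off-white lid makes it 81 high in all, with 71 of room inside from floor to lid
- keeper_in (a point): Centre of the keeper's inner floor, 4 above the worktop; axes as the keeper's. Inner space 108 (x) x 138 (y)
- keeper_hinge (a point): Middle of the lid's hinge line: 58 behind (+x of) the keeper's centre, 62 above the worktop; the hinge runs along the keeper's y. Up high behind the open lid, beware of the wall cabinet over the back of the worktop and the fridge on the right: there is most room at the lid's end nearer the worktop's front edge (the keeper's -y end)
- keeper_lid (a joint): Lid angle: 0 shut, 1.65 rad fully open (leaning 5 degrees back beyond upright). The lid is a shell 116 x 146 x 18, skirt included. A spring (0.14 Nm at shut, falling to 0.06 Nm at open) swings it fully open in under half a second whenever the latch lets go and nothing is in the way; latched it reads under 0.03
- lid_front (a point): Point fixed in the lid's outer (top) face, on its middle line, 10 from the front edge, 106 from the hinge line along the lid and 18 above the hinge line when shut. Its z axis is the lid's outward normal, -x runs towards the lid's front edge. A push of roughly 5 N down here makes the lid snap under the latch
- keeper_latch (a joint): Thumb latch angle: 0 at rest (it springs back), 0.24 rad pressed to its stop. The lid is let go at about 0.1 rad. About 1.5 N to start it and 4.5 N to hold it at its stop, at the pad
- latch_pad (a point): Top of the red thumb pad, where to press straight down; 90 in front (-x) of the keeper's centre and 52 above the worktop. The pad is 26 wide (y) and reaches from 66 to 100 in front of the centre; the latch's upright (its top 83 above the worktop) stands 70 in front of the centre, between pad and lid, and swings about 6 outwards when the pad is pressed. The pad goes down about 6
- garlic: Garlic bulb, whitish pink, about 61 x 59 x 60 high, loose on the worktop; origin at the centre of its underside. Can be gripped across its middle from above
- lemon: Yellow lemon, 76 x 57 x 59, bystander; origin at the centre of its underside
- tumbler: Clear glass tumbler, 80 across, 91 high, bystander; origin at the centre of its underside
- table_shaker: Small glass salt shaker with a grey top, 44 across, 90 high, bystander; origin at the centre of its underside
Not all that is in view belongs to the job. What is shaped like the garlic but blue is not meant.

How it is judged:
On the way, in this order (a step that is already met when the one before it is completed fails the run):
1. the thumb latch is pressed (over 0.07 rad) (value of joint keeper_latch above 0.07 rad).
2. the lid has swung open (over 1.4 rad) (value of joint keeper_lid above 1.4 rad), for 0.2 s.
3. the garlic lies in the open keeper, let go (value of joint keeper_lid above 0.8 rad and x of garlic in the frame of keeper_in between -0.056 and 0.056 m and y of garlic in the frame of keeper_in between -0.071 and 0.071 m and z of garlic in the frame of keeper_in below 0.068 m and contact force between the fingers and garlic below 0.05 N), for 0.2 s.
At the end, for the whole second after the job is handed in: The lid is latched shut (under 0.04 rad) with the latch back at rest (under 0.05 rad), and the garlic lies still inside the keeper, between its walls and under the lid (value of joint keeper_lid below 0.04 rad and value of joint keeper_latch below 0.05 rad and x of garlic in the frame of keeper_in between -0.056 and 0.056 m and y of garlic in the frame of keeper_in between -0.071 and 0.071 m and z of garlic in the frame of keeper_in below 0.068 m and linear speed of garlic below 0.05 m/s); the robot touches nothing.
It fails at once if the garlic is dropped into the keeper from above its rim (falls faster than 1.2 m/s) (horizontal distance between garlic and keeper_in below 0.08 m and linear speed of garlic above 1.2 m/s and contact force between the fingers and garlic below 0.05 N).
It fails at once if the lemon is moved over 3 cm (distance of lemon from where it was at the start of the episode above 0.03 m).
It fails at once if the tumbler is moved over 3 cm (distance of tumbler from where it was at the start of the episode above 0.03 m).
It fails at once if the salt shaker is moved over 3 cm (distance of table_shaker from where it was at the start of the episode above 0.03 m).
It also fails if it takes over 61 s, if anything falls off the work surface, if the arm or the gripper's body presses on something with over 40 N, if the wrist force passes 120 N, or if a joint passes its speed limit or range.

## Working session

There is one attempt and no reset: what is moved stays moved. The work goes in short steps, Python scripts to look and compute and a tool call to move; the robot and the scene stay as the last step left them, time stands still between calls to the robot, and variables do not carry over. Pictures are saved under pics/ and viewed, at most 10 in all, crops included, and the job is handed in when it is done.

Besides the shell and the picture viewer there is one more tool, called after "Request:" by a JSON object that holds its "name" and its "arguments". arm_command: Moves the arm, as the interface text tells. Its arguments: {"type":"object","properties":{"plan":{"type":"array"},"squeeze":{"type":"number"}},"required":["plan"]}

```bash
mkdir -p pics; cat > h.py <<'E'
import numpy as np, cv2
from station import ctrl, cams
def shot(n):
    i=cams.camera_info(n); p,d=cams.camera(n); return p,d,i
def cloud(d,i):
    K=np.array([[i['fx'],0,i['cx']],[0,i['fy'],i['cy']],[0,0,1]]);D=np.array(i['dist_coeffs'],float)
    v,u=np.mgrid[0:d.shape[0],0:d.shape[1]]
    r=cv2.undistortPoints(np.stack([u,v],-1).reshape(-1,1,2).astype(np.float64),K,D).reshape(d.shape+(2,))
    P=np.dstack([r[...,0]*d,r[...,1]*d,d]); T=np.linalg.inv(np.array(i['world_to_cam']))
    W=P@T[:3,:3].T+T[:3,3]; W[d==0]=np.nan; return W
E
python3 - <<'E'
from h import *
ims=[]
for n in ['side','top']:
    p,d,i=shot(n); np.savez(f'{n}.npz',p=p,W=cloud(d,i)); 
    print(n,np.linalg.inv(np.array(i['world_to_cam'])).round(3).tolist(),i['fx'])
    cv2.imwrite(f'pics/{n}0.png',p)
print(ctrl.get_obs())
E
```

```text
side [[0.986, -0.08, 0.144, 0.333], [-0.164, -0.404, 0.9, -0.542], [-0.014, -0.911, -0.412, 0.45], [0.0, 0.0, 0.0, 1.0]] 475.5743903232608
top [[0.013, -0.997, 0.08, 0.394], [-1.0, -0.014, -0.003, 0.221], [0.004, -0.08, -0.997, 0.928], [0.0, 0.0, 0.0, 1.0]] 391.2524183232046
{'time_s': 0.1, 'qpos': array([-1.17860881e+00,  3.00401024e-01,  1.52148585e+00,  1.50190780e-05,
        1.32068220e+00, -6.65962326e-02]), 'joint_vel': array([ 0.00123672, -0.00243569,  0.00036668,  0.00063863,  0.00034964,
       -0.00150175]), 'tau': array([ 1.07043561e-03, -5.32642722e+01, -3.53285050e+01,  7.09787384e-02,
        2.35055108e-02, -4.62749676e-05]), 'ee_pos': array([ 0.24349155, -0.49292322,  0.20496505]), 'eef_rot': array([-3.14061937e+00, -7.94936903e-05,  4.58779982e-01]), 'force': array([ 0.38347939, -0.21551381,  0.57067492]), 'moment': array([ 0.02605325, -0.02733276, -0.08524594]), 'grip_force': 0.0, 'grip_width': 0.09374501029454667}
```

View pics/top0.png

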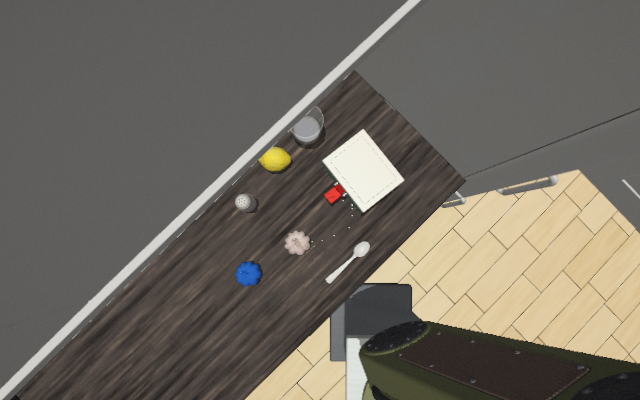

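View pics/side0.png

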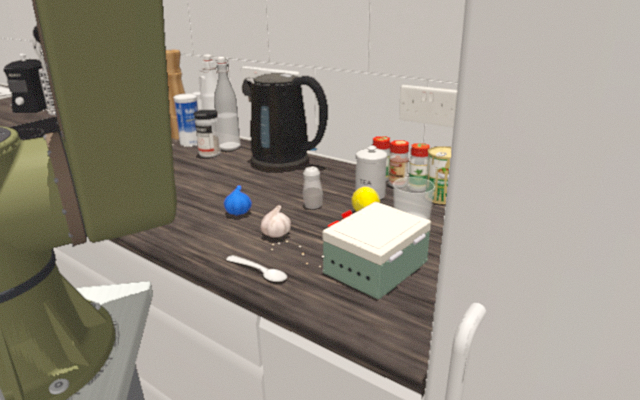

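Top view: whitish-pink garlic at (297,243); its blue lookalike is at (248,273) and not meant. The lemon, at (275,159), is yellow. The shaker is at (245,203), the tumbler at (307,128), the keeper lid at (363,170) and the red latch at (334,194). I choose the pink bulb. The side view agrees: pink bulb (275,223), blue one (237,203).

```bash
python3 - <<'E'
from h import *
Z=np.load('top.npz');p=Z['p'];W=Z['W'];S=np.load('side.npz')
hsv=cv2.cvtColor(p,cv2.COLOR_BGR2HSV)
def rep(n,m,W=W):
    q=W[m];q=q[~np.isnan(q[:,0])];print(n,len(q),'min',np.percentile(q,3,axis=0).round(3),'max',np.percentile(q,97,axis=0).round(3),'mid',np.median(q,axis=0).round(3));return q
def box(u0,u1,v0,v1,sh=p.shape[:2]):
    m=np.zeros(sh,bool);m[v0:v1,u0:u1]=1;return m
h,s,v=[hsv[...,k] for k in range(3)]
g=rep('garlic',box(275,320,225,262)&(W[...,2]>.015))
# equator centre
c,r=cv2.minEnclosingCircle(g[:,:2].astype(np.float32));print('circ',c,r,g[:,2].max())
red=((h<8)|(h>172))&(s>150)&box(315,355,175,210)
rq=rep('red',red); 
hi=rq[rq[:,2]>.065];lo=rq[rq[:,2]<.06];print('hi',len(hi),hi.mean(0),'lo',len(lo),lo.mean(0))
lid=box(315,410,120,215)&(W[...,2]>.07)&(W[...,2]<.095)&(s<60)&(v>150)
q=rep('lid',lid); R=cv2.minAreaRect(q[:,:2].astype(np.float32));print(R,cv2.boxPoints(R).round(3).tolist())
rep('lemon',box(255,295,140,175)&(h>20)&(h<35)&(s>150))
rep('shaker',box(232,258,190,215)&(W[...,2]>.04))
rep('tumbler',box(285,330,105,145)&(W[...,2]>.02))
rep('blue',box(230,265,258,290)&(h>100)&(h<130)&(s>120))
hs=cv2.cvtColor(S['p'],cv2.COLOR_BGR2HSV)
rep('garlic side',box(258,294,205,240)&(S['W'][...,2]>.012)&(hs[...,2]>130),S['W'])
rep('salt/table',box(300,315,300,320))
crop=np.hstack([cv2.resize(p[215:300,225:325],(400,340)),cv2.resize(S['p'][180:265,215:315],(400,340))])
cv2.imwrite('pics/crop.png',crop)
i=cams.camera_info('wrist');print(np.linalg.inv(np.array(i['world_to_cam'])).round(3).tolist())
E
```

```text
garlic 474 min [0.345 0.252 0.026] max [0.393 0.301 0.055] mid [0.369 0.275 0.039]
circ (0.3692447245121002, 0.27650201320648193) 0.029828626662492752 0.06165212507163975
red 222 min [ 0.463  0.178 -0.   ] max [0.496 0.212 0.083] mid [0.48  0.194 0.052]
hi 44 [0.48910215 0.18319694 0.07818976] lo 176 [0.47783983 0.19760172 0.04667447]
lid 3491 min [0.46  0.064 0.078] max [0.602 0.202 0.084] mid [0.53  0.132 0.081]
((0.5522551536560059, 0.14849913120269775), (0.19970248639583588, 0.11651065945625305), 38.779022216796875) [[0.43799999356269836, 0.13099999725818634], [0.5109999775886536, 0.04100000113248825], [0.6669999957084656, 0.16599999368190765], [0.593999981880188, 0.25600001215934753]]
lemon 528 min [0.536 0.3   0.032] max [0.58  0.361 0.059] mid [0.556 0.328 0.05 ]
shaker 269 min [0.441 0.377 0.044] max [0.474 0.408 0.089] mid [0.457 0.389 0.083]
tumbler 805 min [0.515 0.225 0.025] max [0.67  0.28  0.534] mid [0.537 0.251 0.472]
blue 485 min [0.274 0.363 0.026] max [0.321 0.411 0.056] mid [0.299 0.385 0.039]
garlic side 591 min [0.345 0.249 0.015] max [0.395 0.283 0.053] mid [0.37  0.261 0.033]
salt/table 298 min [ 0.191  0.236 -0.003] max [0.234 0.269 0.003] mid [0.212 0.252 0.   ]
[[0.443, -0.863, -0.243, 0.316], [-0.896, -0.426, -0.121, -0.458], [0.001, 0.271, -0.963, 0.384], [0.0, 0.0, 0.0, 1.0]]
```

View pics/crop.png

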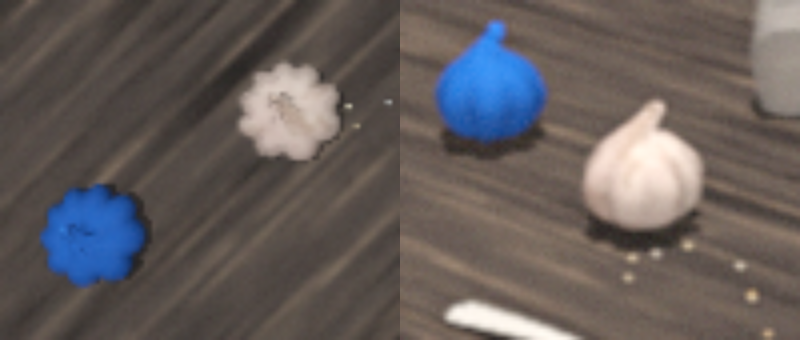

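The crop confirms the pink bulb, with the blue one as the decoy. Next I fit the lid and find where the cabinet and fridge are.

```bash
cat >> h.py <<'E'
from scipy.spatial.transform import Rotation as Ro
def goto(pos,yaw):
    o=ctrl.get_obs();R=Ro.from_euler('xyz',o['eef_rot']);T=Ro.from_euler('xyz',[np.pi,0,yaw])
    print('at',o['ee_pos'].round(4),o['eef_rot'].round(3),'shift mm',(R.inv().apply(np.array(pos)-o['ee_pos'])*1000).round(1),'rv',(R.inv()*T).as_rotvec().round(3))
E
python3 - <<'E'
from h import *
Z=np.load('top.npz');p=Z['p'];W=Z['W'];S=np.load('side.npz')
hsv=cv2.cvtColor(p,cv2.COLOR_BGR2HSV);h,s,v=cv2.split(hsv)
m=((W[...,2]>.07)&(W[...,2]<.095)&(s<60)&(v>150)).astype(np.uint8);m=cv2.morphologyEx(m,cv2.MORPH_OPEN,np.ones((5,5)))
n,l=cv2.connectedComponents(m);k=l==l[170,363];q=W[k]
R=cv2.minAreaRect(q[:,:2].astype(np.float32));b=cv2.boxPoints(R);print(R,b.round(3).tolist(),np.median(q[:,2]))
c=np.array(R[0]);e=[b[1]-b[0],b[2]-b[1]];sh=min(e,key=np.linalg.norm);x=sh/np.linalg.norm(sh)
if x[1]>0:x=-x
yaw=np.arctan2(x[1],x[0]);y=np.array([-x[1],x[0]])
print('c',c,'yaw',yaw,'latch by lid',c-.09*x)
red=((h<8)|(h>172))&(s>150);red[:, :315]=0;red[:,355:]=0
rq=W[red];rq=rq[rq[:,2]>.03]
K=np.c_[(rq[:,:2]-c)@x,(rq[:,:2]-c)@y,rq[:,2]]
for nm,sel in(('pad',K[:,2]<.06),('up',K[:,2]>.07)):print(nm,K[sel].min(0).round(3),K[sel].max(0).round(3),np.median(K[sel],0).round(3))
np.savez('kp.npz',c=c,x=x,y=y)
for nm,A in(('top',W),('side',S['W'])):
    a=A.reshape(-1,3);a=a[~np.isnan(a[:,0])];k=np.c_[(a[:,:2]-c)@x,(a[:,:2]-c)@y,a[:,2]]
    cab=k[(k[:,2]>.25)&(k[:,0]>-.3)&(k[:,0]<.3)&(k[:,1]>-.05)&(k[:,1]<.4)]
    fr=k[(k[:,0]>.13)&(k[:,2]>.1)&(abs(k[:,1])<.25)]
    for q,t in((cab,'cab'),(fr,'fridge')):
        if len(q):print(nm,t,len(q),np.percentile(q,[1,10,50,99],axis=0).round(3).tolist())
goto([*(c-.092*x),.2],yaw+np.pi)
E
```

```text
((0.5312981605529785, 0.13166189193725586), (0.1459367424249649, 0.11651065945625305), 38.779022216796875) [[0.43799999356269836, 0.13099999725818634], [0.5109999775886536, 0.04100000113248825], [0.625, 0.13199999928474426], [0.5519999861717224, 0.22300000488758087]] 0.08110406129166248
c [0.53129816 0.13166189] yaw -0.89397484 latch by lid [0.47492951 0.20182296]
pad [-0.1   -0.013  0.048] [-0.07   0.013  0.058] [-0.084 -0.     0.052]
up [-0.07  -0.012  0.071] [-0.061  0.01   0.085] [-0.067 -0.001  0.081]
top cab 84961 [[-0.295, -0.044, 0.276], [-0.257, 0.041, 0.455], [-0.176, 0.061, 0.687], [0.205, 0.106, 0.813]]
top fridge 36730 [[0.184, -0.22, 0.11], [0.192, -0.179, 0.187], [0.207, -0.064, 0.395], [0.229, 0.151, 0.582]]
side cab 5211 [[-0.298, 0.379, 0.252], [-0.28, 0.383, 0.268], [-0.207, 0.391, 0.336], [-0.108, 0.4, 0.413]]
side fridge 73995 [[0.23, -0.227, 0.109], [0.247, -0.225, 0.156], [0.31, -0.218, 0.294], [0.395, -0.209, 0.437]]
at [ 0.2435 -0.4929  0.205 ] [-3.141 -0.     0.459] shift mm [ 514.7 -522.4    5.5] rv [-1.000e-03 -1.000e-03 -1.789e+00]
```

The rows are not in the units I measure in: shifts go in shares of 50 cm and turns go in shares of pi rad. I convert before sending: -418 mm / 500 = -0.836, -392 mm / 500 = -0.784, -1.68 rad / 3.1416 = -0.5348.

Request:
{"name": "arm_command", "arguments": {"plan": [[[0.06,-0.076,0,0,0,-0.0446,1],[0.124,-0.156,0,0,0,-0.0891,1],[0.188,-0.234,0,0,0,-0.1337,1],[0.252,-0.312,0,0,0,-0.1783,1],[0.316,-0.392,0.01,0,0,-0.2228,1],[0.38,-0.47,0.02,0,0,-0.2674,1],[0.442,-0.55,0.03,0,0,-0.3119,1],[0.504,-0.628,0.04,0,0,-0.3565,1],[0.57,-0.68,0.05,0,0,-0.4011,1],[0.636,-0.732,0.06,0,0,-0.4456,1],[0.702,-0.784,0.07,0,0,-0.4902,1],[0.768,-0.836,0.08,0,0,-0.5348,1]]], "squeeze": 20}}

```text
time_s: 1.3
ee_pos: [0.403, 0.0536, 0.1652]
eef_rot: [3.141, 0.0, 2.145]
force: [0.5, -0.4, -0.4]
grip_width: 0.0016
grip_force: 0.0
```

```bash
python3 - <<'E'
from h import *
k=np.load('kp.npz');yaw=np.arctan2(k['x'][1],k['x'][0])
goto([*(k['c']-.091*k['x']),.12],yaw+np.pi);o=ctrl.get_obs();print(o['time_s'],o['qpos'].round(3),o['grip_width'],o['force'])
E
```

```text
at [0.403  0.0536 0.1652] [3.141 0.    2.145] shift mm [ 86.4 140.7  45.2] rv [ 0.     0.    -0.103]
1.3 [ 0.042  0.017  1.947 -0.     1.177 -0.532] 0.0016306391254424352 [ 0.53934915 -0.44982273 -0.39053482]
```

In the tool's units: 140.5 mm / 500 = 0.281, 105 mm / 500 = 0.21, -0.103 rad / 3.1416 = -0.0328.

Request:
{"name": "arm_command", "arguments": {"plan": [[[0.042,0.07,0.02,0,0,-0.0095,1],[0.086,0.14,0.04,0,0,-0.0191,1],[0.13,0.21,0.06,0,0,-0.0286,1],[0.173,0.281,0.09,0,0,-0.0328,1],[0.173,0.281,0.15,0,0,-0.0328,1],[0.173,0.281,0.2,0,0,-0.0328,1],[0.173,0.281,0.2,0,0,-0.0328,1]]]}}

```text
time_s: 2.0
ee_pos: [0.4728, 0.1998, 0.0624]
eef_rot: [-3.136, -0.002, 2.242]
force: [-0.6, -0.4, 0.4]
grip_width: 0.0007
grip_force: 0.0
```

```bash
python3 - <<'E'
from h import *
k=np.load('kp.npz');yaw=np.arctan2(k['x'][1],k['x'][0])
goto([*(k['c']-.091*k['x']),.046],yaw+np.pi);o=ctrl.get_obs();print(o['time_s'],o['force'])
E
```

```text
at [0.4728 0.1998 0.0624] [-3.136e+00 -2.000e-03  2.242e+00] shift mm [ 1.2  3.  16.4] rv [-0.006 -0.002 -0.005]
2.0 [-0.62188144 -0.41048362  0.37053255]
```

In the tool's units: 19 mm / 500 = 0.038, 17 mm / 500 = 0.034.

Request:
{"name": "arm_command", "arguments": {"plan": [[[0,0,0.016,0,0,0,1],[0,0,0.026,0,0,0,1],[0,0,0.034,0,0,0,1],[0,0,0.038,0,0,0,1],[0,0,0.038,0,0,0,1]]]}}

```text
time_s: 2.5
ee_pos: [0.475, 0.2006, 0.0477]
eef_rot: [3.14, -0.0, 2.242]
force: [-5.3, 2.1, 11.0]
grip_width: 0.0006
grip_force: 5.8
```

```bash
python3 - <<'E'
from h import *
p,d,i=shot('wrist');cv2.imwrite('pics/w1.png',p)
E
```

```text
(no output)
```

View pics/w1.png

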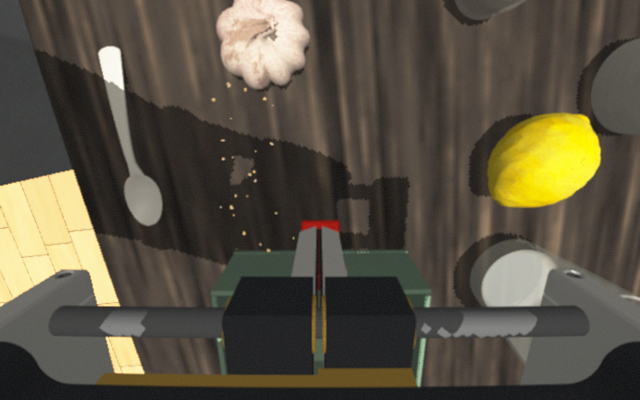

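The wrist view shows the fingertips on the red pad at (320,228) and the green box now open, so the lid is up. The garlic is at (265,40), clear of obstacles.

In the tool's units: 126 mm / 500 = 0.252, 83 mm / 500 = 0.166.

Request:
{"name": "arm_command", "arguments": {"plan": [[[0,0,-0.06,0,0,0,1],[0.004,0,-0.14,0,0,0,0],[0.08,-0.022,-0.15,0,0,0,-1],[0.166,-0.046,-0.15,0,0,0,-1],[0.252,-0.07,-0.15,0,0,0,-1],[0.252,-0.07,-0.15,0,0,0,-1],[0.252,-0.07,-0.15,0,0,0,-1]]]}}

```text
time_s: 3.25
ee_pos: [0.3688, 0.2776, 0.1221]
eef_rot: [3.14, 0.0, 2.243]
force: [0.7, 0.0, -0.1]
grip_width: 0.0454
grip_force: 0.0
```

```bash
python3 - <<'E'
from h import *
k=np.load('kp.npz');yaw=np.arctan2(k['x'][1],k['x'][0])
p,d,i=shot('wrist');W=cloud(d,i);hs=cv2.cvtColor(p,cv2.COLOR_BGR2HSV)
m=(W[...,2]>.012)&(W[...,2]<.075)&(np.hypot(W[...,0]-.369,W[...,1]-.2765)<.05)&(hs[...,2]>90)
q=W[m];print(len(q),cv2.minEnclosingCircle(q[:,:2].astype(np.float32)),q.max(0))
t,td,ti=shot('top');TW=cloud(td,ti);a=TW.reshape(-1,3);a=a[~np.isnan(a[:,0])]
K=np.c_[(a[:,:2]-k['c'])@k['x'],(a[:,:2]-k['c'])@k['y'],a[:,2]]
s=K[(abs(K[:,0]-.075)<.04)&(abs(K[:,1])<.09)&(K[:,2]>.1)&(K[:,2]<.2)];print('lid',len(s),np.percentile(s,[2,50,98],axis=0).round(3))
goto([.3692,.2765,.011],yaw+np.pi);o=ctrl.get_obs();print(o['time_s'],o['force'],o['grip_width'])
E
```

```text
2521 ((0.36995062232017517, 0.2778497040271759), 0.02916266769170761) [0.39873732 0.30575912 0.06123596]
lid 1100 [[ 0.065 -0.07   0.102]
 [ 0.076  0.     0.175]
 [ 0.083  0.071  0.181]]
at [0.3697 0.2768 0.1217] [3.141 0.    2.241] shift mm [ 1.000e-01 -6.000e-01  1.107e+02] rv [ 0.001  0.    -0.006]
3.35 [ 0.47218418  0.07865997 -0.71577602] 0.05338140874252591
```

In the tool's units: 110 mm / 500 = 0.22, 108 mm / 500 = 0.216.

Request:
{"name": "arm_command", "arguments": {"plan": [[[0,0,0,0,0,0,-1],[0,0,0,0,0,0,-1],[0,0,0,0,0,0,-1],[0,0,0.02,0,0,0,-1],[0,0,0.06,0,0,0,-1],[0,0,0.11,0,0,0,-1],[0,0,0.16,0,0,0,-1],[0,0,0.196,0,0,0,-1],[0,0,0.216,0,0,0,-1],[0,0,0.22,0,0,0,-1]]]}}

```text
time_s: 4.35
ee_pos: [0.3684, 0.2768, 0.0103]
eef_rot: [-3.14, -0.0, 2.242]
force: [-0.2, -0.1, -0.6]
grip_width: 0.0938
grip_force: 0.0
```

Request:
{"name": "arm_command", "arguments": {"plan": [[[0,0,0,0,0,0,1],[0,0,0,0,0,0,1],[0,0,0,0,0,0,1],[0,0,0,0,0,0,1],[0,0,0,0,0,0,1],[0,0,0,0,0,0,1],[0,0,0,0,0,0,1],[0,0,0,0,0,0,1]]], "squeeze": 15}}

```text
time_s: 5.15
ee_pos: [0.369, 0.2772, 0.0117]
eef_rot: [3.141, 0.0, 2.242]
force: [-0.7, -1.2, 5.1]
grip_width: 0.0556
grip_force: 15.0
```

In the tool's units: -105 mm / 500 = -0.21, -80 mm / 500 = -0.16.

Request:
{"name": "arm_command", "arguments": {"plan": [[[0,0,-0.02,0,0,0,1],[0,0,-0.08,0,0,0,1],[0,0,-0.16,0,0,0,1],[0,0,-0.21,0,0,0,1],[0,0,-0.21,0,0,0,1],[0,0,-0.21,0,0,0,1]]]}}

```text
time_s: 5.75
ee_pos: [0.3688, 0.2771, 0.1165]
eef_rot: [3.141, 0.0, 2.242]
force: [-1.3, 0.1, -1.1]
grip_width: 0.0552
grip_force: 15.0
```

```bash
python3 - <<'E'
from h import *
k=np.load('kp.npz');yaw=np.arctan2(k['x'][1],k['x'][0])
goto([*(k['c']-.005*k['x']),.12],yaw+np.pi);goto([*(k['c']-.005*k['x']),.018],yaw+np.pi)
E
```

```text
at [0.3688 0.2771 0.1165] [3.141 0.    2.242] shift mm [-209.9   36.8   -3.4] rv [ 0.001  0.    -0.006]
at [0.3688 0.2771 0.1165] [3.141 0.    2.242] shift mm [-209.9   36.8   98.6] rv [ 0.001  0.    -0.006]
```

In the tool's units: -210 mm / 500 = -0.42, -200 mm / 500 = -0.4.

Request:
{"name": "arm_command", "arguments": {"plan": [[[-0.05,0.008,-0.01,0,0,0,1],[-0.12,0.02,-0.016,0,0,0,1],[-0.2,0.034,-0.016,0,0,0,1],[-0.28,0.048,-0.016,0,0,0,1],[-0.35,0.06,-0.016,0,0,0,1],[-0.4,0.07,-0.016,0,0,0,1],[-0.42,0.074,-0.01,0,0,0,1],[-0.42,0.074,0,0,0,0,1],[-0.42,0.074,0,0,0,0,1]]]}}

```text
time_s: 6.65
ee_pos: [0.5271, 0.1362, 0.1148]
eef_rot: [-3.139, -0.001, 2.242]
force: [-0.7, 0.6, -0.5]
grip_width: 0.0554
grip_force: 15.0
```

```bash
python3 - <<'E'
from h import *
k=np.load('kp.npz');yaw=np.arctan2(k['x'][1],k['x'][0])
goto([*(k['c']-.005*k['x']),.0175],yaw+np.pi);p,d,i=shot('wrist');cv2.imwrite('pics/w2.png',p)
E
```

```text
at [0.5271 0.1362 0.1148] [-3.139e+00 -1.000e-03  2.242e+00] shift mm [-1.3  0.7 97.3] rv [-0.002 -0.001 -0.005]
```

View pics/w2.png

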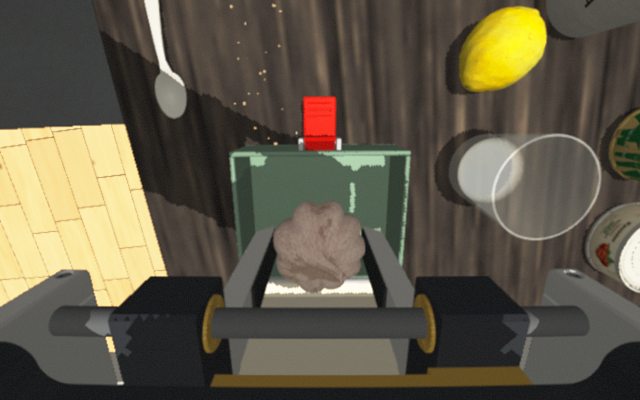

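The garlic, at (320,245), is held upright between the fingers and centred over the green box (x 232–410). The tumbler and lemon are clear. Lowering now.

In the tool's units: 98 mm / 500 = 0.196, 96 mm / 500 = 0.192.

Request:
{"name": "arm_command", "arguments": {"plan": [[[0,0,0.04,0,0,0,1],[0,0,0.09,0,0,0,1],[0,0,0.14,0,0,0,1],[0,0,0.176,0,0,0,1],[0,0,0.192,0,0,0,1],[0,0,0.196,0,0,0,1],[0,0,0.196,0,0,0,1]]]}}

```text
time_s: 7.4
ee_pos: [0.5285, 0.1361, 0.019]
eef_rot: [3.141, 0.0, 2.242]
force: [0.3, -0.3, -0.5]
grip_width: 0.0555
grip_force: 15.0
```

Request:
{"name": "arm_command", "arguments": {"plan": [[[0,0,0,0,0,0,0.2],[0,0,0,0,0,0,-0.3],[0,0,0,0,0,0,-0.55],[0,0,0,0,0,0,-0.55],[0,0,0,0,0,0,-0.55],[0,0,0,0,0,0,-0.55]]]}}

```text
time_s: 8.0
ee_pos: [0.5285, 0.1357, 0.0185]
eef_rot: [3.142, 0.0, 2.242]
force: [-0.5, -0.6, 0.2]
grip_width: 0.073
grip_force: 0.0
```

In the tool's units: -135 mm / 500 = -0.27, -105 mm / 500 = -0.21.

Request:
{"name": "arm_command", "arguments": {"plan": [[[0,0,-0.04,0,0,0,-0.55],[0,0,-0.12,0,0,0,-0.55],[0,0,-0.2,0,0,0,-0.55],[0,0,-0.264,0,0,0,1],[0,-0.06,-0.27,0,0,0,1],[0,-0.14,-0.27,0,0,0,1],[0,-0.21,-0.27,0,0,0,1],[0,-0.23,-0.27,0,0,0,1],[0,-0.23,-0.27,0,0,0,1],[0,-0.23,-0.27,0,0,0,1]]]}}

```text
time_s: 9.0
ee_pos: [0.4392, 0.0645, 0.1537]
eef_rot: [3.141, 0.0, 2.242]
force: [-0.4, 0.1, -0.5]
grip_width: 0.0204
grip_force: 0.0
```

```bash
python3 - <<'E'
from h import *
k=np.load('kp.npz');c,x,y=k['c'],k['x'],k['y'];yaw=np.arctan2(x[1],x[0])
p,d,i=shot('wrist');cv2.imwrite('pics/w3.png',p)
for a in((.12,-.115,.15),(.12,-.04,.15)):goto([*(c+a[0]*x+a[1]*y),a[2]],yaw+np.pi)
o=ctrl.get_obs();print(o['grip_width'],o['qpos'].round(2),o['force'].round(1))
# fridge / obstacles in keeper frame near the lid's back
t,td,ti=shot('top');W=cloud(td,ti);a=W.reshape(-1,3);a=a[~np.isnan(a[:,0])]
K=np.c_[(a[:,:2]-c)@x,(a[:,:2]-c)@y,a[:,2]]
s=K[(K[:,0]>.1)&(K[:,0]<.3)&(abs(K[:,1]+.05)<.15)&(K[:,2]>.1)];print(len(s),np.percentile(s[:,0],[.5,5,50]) if len(s) else '')
E
```

```text
at [0.4392 0.0646 0.1536] [3.141 0.    2.242] shift mm [-125.4   -0.5    3.6] rv [ 0.     0.    -0.006]
at [0.4392 0.0646 0.1536] [3.141 0.    2.242] shift mm [-125.    74.5    3.6] rv [ 0.     0.    -0.006]
0.01608528462960719 [ 0.06  0.12  1.87  0.    1.15 -0.61] [-0.6  0.4 -0.7]
32641 [0.18931466 0.19263581 0.20744743]
```

View pics/w3.png

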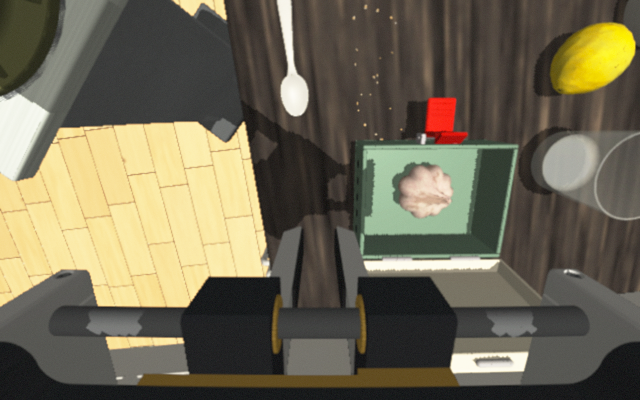

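The garlic lies in the open keeper at (424,190), let go, and the lid stands open below it. I go around its near (-y) end, staying clear of the fridge (x_k 0.19).

In the tool's units: -113 mm / 500 = -0.226, -105 mm / 500 = -0.21.

Request:
{"name": "arm_command", "arguments": {"plan": [[[-0.05,0,0.004,0,0,0,1],[-0.11,0,0.008,0,0,0,1],[-0.17,0,0.008,0,0,0,1],[-0.21,0,0.008,0,0,0,1],[-0.226,0,0.008,0,0,0,1],[-0.226,0,0.008,0,0,0,1],[-0.226,0.03,0.008,0,0,0,1],[-0.226,0.08,0.008,0,0,0,1],[-0.226,0.13,0.008,0,0,0,1],[-0.226,0.15,0.008,0,0,0,1],[-0.226,0.15,0.008,0,0,0,1],[-0.226,0.15,0.008,0,0,0,1]]]}}

```text
time_s: 10.3
ee_pos: [0.5666, 0.0224, 0.1493]
eef_rot: [-3.141, -0.0, 2.242]
force: [-0.5, -0.2, 0.3]
grip_width: 0.0005
grip_force: 0.0
```

```bash
python3 - <<'E'
from h import *
k=np.load('kp.npz');c,x,y=k['c'],k['x'],k['y'];yaw=np.arctan2(x[1],x[0])
o=ctrl.get_obs();e=o['ee_pos'];d=e[:2]-c;print('k',d@x,d@y,e[2],o['force'].round(1),o['time_s'],o['grip_width'])
for t in np.arange(1.6,-.01,-.15):
    r=.092 if t>.9 else .092+.012*(.9-t)/.9
    P=np.array([.058-r*np.cos(t)+.018*np.sin(t),.062+r*np.sin(t)+.018*np.cos(t)])
    T=P+np.array([.008*np.sin(t),-0.0])   # tip corner touches
    Q=[*(c+T[0]*x-.04*y),T[1]]; print(round(t,2),T.round(4),end=' ');goto(Q,yaw+np.pi)
E
```

```text
k 0.10733238716796445 -0.04089550932251948 0.14928272118699162 [-0.5 -0.2  0.3] 10.3 0.0004654850815156249
1.6 [0.0867 0.1534] at [0.5666 0.0224 0.1493] [-3.141 -0.     2.242] shift mm [20.7  0.8 -4.1] rv [-0.001 -0.    -0.005]
1.45 [0.0727 0.1555] at [0.5666 0.0224 0.1493] [-3.141 -0.     2.242] shift mm [34.6  0.7 -6.2] rv [-0.001 -0.    -0.005]
1.3 [0.0584 0.1555] at [0.5666 0.0224 0.1493] [-3.141 -0.     2.242] shift mm [48.9  0.6 -6.2] rv [-0.001 -0.    -0.005]
1.15 [0.0442 0.1533] at [0.5666 0.0224 0.1493] [-3.141 -0.     2.242] shift mm [63.2  0.6 -4. ] rv [-0.001 -0.    -0.005]
1.0 [0.0302 0.1491] at [0.5666 0.0224 0.1493] [-3.141 -0.     2.242] shift mm [77.2  0.5  0.2] rv [-0.001 -0.    -0.005]
0.85 [0.0164 0.1435] at [0.5666 0.0224 0.1493] [-3.141 -0.     2.242] shift mm [91.   0.4  5.8] rv [-0.001 -0.    -0.005]
0.7 [0.0023 0.1368] at [0.5666 0.0224 0.1493] [-3.141 -0.     2.242] shift mm [105.    0.3  12.6] rv [-0.001 -0.    -0.005]
0.55 [-0.0108  0.1279] at [0.5666 0.0224 0.1493] [-3.141 -0.     2.242] shift mm [118.1   0.3  21.5] rv [-0.001 -0.    -0.005]
0.4 [-0.0228  0.117 ] at [0.5666 0.0224 0.1493] [-3.141 -0.     2.242] shift mm [130.1   0.2  32.3] rv [-0.001 -0.    -0.005]
0.25 [-0.0331  0.1043] at [0.5666 0.0224 0.1493] [-3.141 -0.     2.242] shift mm [140.4   0.2  45. ] rv [-0.001 -0.    -0.005]
0.1 [-0.0416  0.0902] at [0.5666 0.0224 0.1493] [-3.141 -0.     2.242] shift mm [1.489e+02 1.000e-01 5.920e+01] rv [-0.001 -0.    -0.005]
```

In the tool's units: 140 mm / 500 = 0.28, 130 mm / 500 = 0.26.

Request:
{"name": "arm_command", "arguments": {"plan": [[[0.02,0,-0.004,0,0,0,1],[0.042,0,-0.008,0,0,0,1],[0.07,0,-0.012,0,0,0,1],[0.098,0,-0.012,0,0,0,1],[0.126,0,-0.008,0,0,0,1],[0.154,0,0,0,0,0,1],[0.182,0,0.012,0,0,0,1],[0.21,0,0.026,0,0,0,1],[0.236,0,0.042,0,0,0,1],[0.26,0,0.064,0,0,0,1],[0.28,0,0.09,0,0,0,1],[0.28,0,0.09,0,0,0,1]]]}}

```text
time_s: 11.5
ee_pos: [0.4787, 0.1328, 0.1025]
eef_rot: [-3.139, -0.002, 2.243]
force: [-0.8, 0.1, 1.0]
grip_width: 0.0004
grip_force: 0.4
```

```bash
python3 - <<'E'
from h import *
k=np.load('kp.npz');c,x,y=k['c'],k['x'],k['y'];yaw=np.arctan2(x[1],x[0])
p,_,_=shot('wrist');cv2.imwrite('pics/w4.png',p)
o=ctrl.get_obs();e=o['ee_pos'];d=e[:2]-c;print('k',d@x,d@y,e[2],o['force'].round(1),o['time_s'])
goto([*(c-.048*x-.04*y),.08],yaw+np.pi)
E
```

```text
k -0.03299096003186457 -0.03987949481631727 0.10361441424143594 [0.3 0.5 1.7] 11.55
at [0.4795 0.1324 0.1036] [-3.140e+00 -1.000e-03  2.243e+00] shift mm [15.  -0.2 23.6] rv [-0.002 -0.001 -0.005]
```

View pics/w4.png

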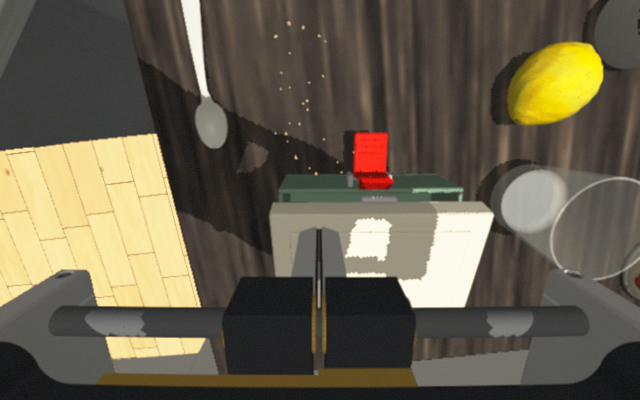

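The lid is nearly down, held by the fingertips at (318,232). Its front edge is at row 205, just behind the red latch at (371,150). I finish the arc, drift toward the middle line and press.

In the tool's units: 32 mm / 500 = 0.064, 29 mm / 500 = 0.058.

Request:
{"name": "arm_command", "arguments": {"plan": [[[0.012,0.016,0.018,0,0,0,1],[0.024,0.036,0.034,0,0,0,1],[0.03,0.056,0.044,0,0,0,1],[0.03,0.064,0.05,0,0,0,1],[0.03,0.064,0.054,0,0,0,1],[0.03,0.064,0.058,0,0,0,1],[0.03,0.064,0.058,0,0,0,1]]]}}

```text
time_s: 12.25
ee_pos: [0.4965, 0.1647, 0.0767]
eef_rot: [3.14, -0.001, 2.242]
force: [-10.2, 4.1, 21.8]
grip_width: 0.0003
grip_force: 11.0
```

```bash
python3 - <<'E'
from h import *
k=np.load('kp.npz');c,x,y=k['c'],k['x'],k['y']
o=ctrl.get_obs();e=o['ee_pos'];d=e[:2]-c;print('k',d@x,d@y,e[2],o['force'].round(1),o['time_s'])
E
```

```text
k -0.04757428913016831 -0.00639327836177173 0.07669315078617088 [-10.2   4.1  21.8] 12.25
```

In the tool's units: 120 mm / 500 = 0.24, -110 mm / 500 = -0.22.

Request:
{"name": "arm_command", "arguments": {"plan": [[[0,0,-0.012,0,0,0,1],[0,0,-0.04,0,0,0,1],[0,0,-0.09,0,0,0,1],[0.04,-0.04,-0.14,0,0,0,1],[0.11,-0.1,-0.14,0,0,0,1],[0.18,-0.16,-0.14,0,0,0,1],[0.24,-0.22,-0.14,0,0,0,1],[0.24,-0.22,-0.14,0,0,0,1],[0.24,-0.22,-0.14,0,0,0,1]]]}}

```text
time_s: 13.15
ee_pos: [0.3355, 0.1895, 0.1463]
eef_rot: [3.14, 0.0, 2.243]
force: [1.2, -0.0, -0.3]
grip_width: 0.0007
grip_force: 0.0
```

```bash
python3 - <<'E'
from h import *
k=np.load('kp.npz');c,x,y=k['c'],k['x'],k['y']
t,td,ti=shot('top');W=cloud(td,ti);cv2.imwrite('pics/t5.png',t[60:330,180:580])
K=np.dstack([(W[...,:2]-c)@x,(W[...,:2]-c)@y,W[...,2]])
for a in(-.045,-.02,0,.02,.045):
    s=K[(abs(K[...,0]-a)<.008)&(abs(K[...,1])<.065)&(K[...,2]>.02)&(K[...,2]<.3)];print(a,len(s),np.median(s[:,2]).round(4))
h,s,v=cv2.split(cv2.cvtColor(t,cv2.COLOR_BGR2HSV));r=K[((h<8)|(h>172))&(s>150)&(abs(K[...,1])<.02)&(abs(K[...,0]+.08)<.03)]
print('pad',np.median(r[r[:,2]<.065],0).round(4),'up',np.median(r[r[:,2]>.07],0).round(4))
o=ctrl.get_obs();print(o['ee_pos'],o['force'].round(1),o['time_s'])
E
```

```text
-0.045 440 0.0811
-0.02 430 0.0817
0 422 0.0814
0.02 429 0.0812
0.045 412 0.0806
pad [-0.0853 -0.0004  0.0517] up [-0.067  -0.0007  0.0805]
[0.33603867 0.18942645 0.14606718] [ 0.5 -0.2 -0.7] 13.2
```

View pics/t5.png

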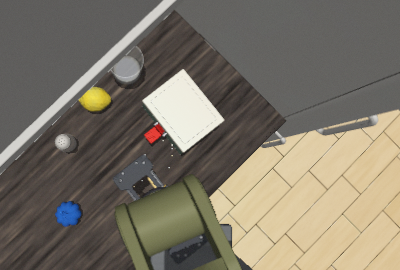

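The lid, at (183,110) in the crop, is level at 81 mm and stays shut. The latch is back at rest (pad 52 mm, upright 81 mm). Lemon (95,98), tumbler (127,68) and shaker (65,143) are where they were.

```bash
python3 -c "
from station import ctrl
print(ctrl.hand_in())"
```

```text
the job is handed in; nothing more can be done
None
```

The job is handed in: the latch was pressed and the lid popped open, the garlic was lowered into the keeper and let go, and the lid is snapped shut at 81 mm with the latch at rest; the lemon, tumbler and shaker were left where they stand, though the hand-in returned no verdict.

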